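# Load the slab scanner and click its hood shut

### The job

Take the red-brown stone slab out of the wooden rack and stand it in the scan box with its foot between the yellow foot strip and the yellow rest, leaning back on the rest and centred on it. Let go of it, then swing the white hood over it and press the hood down until it snaps past its catch and stays fully shut; press firmly but do not ram it, and leave the other slabs and the stone cylinders standing where they are.

Things in the scene. Friction and masses are not known exactly. Their poses are not given: they have to be found in the camera images.
- slab_red: red-brown stone slab to be scanned, 10 (x, thickness) x 100 (y, width) x 80 (z, height) mm, about 0.2 kg; origin at the centre of its underside, z up along its height. Stands in one of the three rack slots, reaching 58 mm above the rack's bars.
- slab_red_top (a point): centre of the red-brown slab's top edge, 80 mm along its z from its origin
- slab_grey: grey slab of the same size, in another slot; stays there
- slab_pale: off-white slab of the same size, in another slot; stays there
- rack: fixed wooden rack, 150 (x) x 120 (y) x 30 (z) mm, origin at the centre of its underside. Three slots 13 mm wide along y at x = -50, 0, +50 mm; slot floor at z = 8 mm; slabs stand upright in them, thickness along x
- scanner: fixed scan box: grey open tray 200 x 200 mm, walls 6 thick, 50 high, floor at z = 8; origin at the centre of its underside; a 42 high panel extends it to x = -155. In it a yellow rest: two sloping plates 24 wide, centred at y = -58 and +18, face starting at x = 0 on the floor and leaning 0.42 rad from vertical towards +x, up to z = 51; and a yellow foot strip 8 high, its rest-side face at x = -21.
- rest (a point): centre of the place for the slab's foot: on the tray floor, 6 mm in front (-x) of the rest's face, midway between its two plates. Axes as the scan box's: the slab's width goes along y, its top leans to +x, 0.42 to 0.6 rad from upright.
- hood (a joint): opening angle of the white hood, rad: 0 = fully shut, 1.85 = fully open. It stays where it is left. The spring catch resists below about 0.06 rad (some 10 to 15 N at the pad are needed to snap past it); a hood left ajar on the catch reads 0.03 to 0.06.
- hood_hinge (a point): middle of the hood's hinge axis, on the scan box's +y wall at (0, 100, 50) mm in the scan box frame; the axis runs along the scan box's x. Hood frame: x, y, z as the scan box's when shut.
- hood_pad (a point): middle of the black rubber press pad, 70 x 28 mm, on the outside of the hood by its free edge, above the catch: (0, -182, 51) mm in the hood frame. The hood is a shell 200 x 200 x 50 mm, free edge 200 mm from the hinge axis, outer face 50 mm off the rim plane. Shut, its top is 100 mm above the table; open, the outer face looks to the scan box's +y.
- core_a: stone cylinder 50 mm across, 70 mm high, standing; origin at the centre of its underside; leave it
- core_b: another such cylinder; leave it
- core_c: another such cylinder; leave it
There are look-alikes about, which are no part of the job. There is more than one size of the slab_red; the job needs the larger.

How it is judged:
By the outcome, as a careful person would: the job done as asked, in the order asked, and still so for the second after the job is handed in, with the robot touching nothing.
It also fails if it takes over 58 s, if anything falls off the work surface, if the arm or the gripper's body presses on something with over 40 N, if the wrist force passes 120 N, or if a joint passes its speed limit or range.

### The arm

A 6-joint arm with a two-finger parallel gripper is mounted at the origin on the work surface. World frame = base frame: x ahead of the robot, y to its left, z up, the work surface at z = 0. Lengths are in m, angles in rad, forces in N, time in s.
With the tool pointing down it reaches from about 0.25 to 0.725 m from the base axis. Payload 4 kg.
Tool frame: the origin (TCP) lies at the very end of the fingers, on their centre line; the grasp point (between the pads) lies 19 mm behind it; z points along the fingers, y is the line along which they close (so a half turn about z gives the same grasp; the last joint's range is limited). The gripper opens to 85 mm and grips with 20 to 120 N. Pads are 22 mm wide; open, the fingers measure 114 mm over their backs; the gripper's body (76 mm by 85 mm) begins 54 mm behind the grasp point. The pads swing forward as they close: fully open they stand 13 mm farther back than shut.
Start: joints at [1.288, 0.241, 0.005, 1.335, 0, 1.571], TCP at [0.14, 0.48, 0.231] pointing down, gripper open.
Joint ranges: [-2.72, 2.72], [-1.05, 1.87], [-1.09, 1.28], [-1.99, 2.15], [-1.42, 1.44], [-3.14, 3.14]. Speed limits (rad/s): [2.79, 2.79, 3.14, 3.14, 3.14, 3.14].

### API

Orientations are given as a unit quaternion [x, y, z, w].
In Python, from workcell import monitor, viewer, job gives the robot as it stands.
- The arm moves only by the tool arm_command, never from a script. Its argument "increments" is a list of rows, each an object of numbers: "dx", "dy", "dz": the shift along the tool's x, y, z in cm; "wx", "wy", "wz": the turn, a rotation vector about the tool's x, y, z in rad; "grip": the finger opening in cm, from 0 to 8.54. In form: [{"dx": .., "dy": .., "dz": .., "wx": .., "wy": .., "wz": .., "grip": ..}, ...]. A call has 1 to 10 rows; each row is the pose to reach, as a shift and turn from the pose commanded when the call began, along the tool's axes at that moment; what a row does not reach only later rows make up. A row lasts 1/10 s, in which the tool goes at most 50 mm and 8.59 degrees, less where a joint would pass 70% of its speed; a pose out of reach is approached as far as the arm can. A call with a gripper value outside its range is refused whole. The fingers move at their own pace and stop on an object; the grip force is fixed at half the most. Time passes only in rows, so rows that repeat a pose let the fingers close. It gives the time, the measured TCP pose, the force, the opening and the grip force at its end, in the units of the state.
- monitor.get_obs(): the state, without advancing time (a new reading comes with each control period).
- viewer.camera(name): name is "scene" or "top" or "wrist"; returns (picture, depth): 400x640x3 uint8, red, green, blue; 400x640 float32, m along the optical axis (not along the pixel's ray), 0 where there is no reading.
- viewer.get_calibration(name): a dict with "fovy" (degrees; the focal length in pixels is half the picture's height over the tangent of half this angle, whatever the lens; pixels are square), "cx", "cy" (the principal point, pixels), "view" (4x4, takes a point from world to camera coordinates). Camera axes: x right, y up, looking along -z (the intrinsics and any distortion apply to the point x, -y, -z); pixel columns grow to the right and rows downward; lengths in m; the calibration is good to about 2 mm. A picture is of the moment at which its call begins: read the wrist's pose just before it. get_calibration takes no time and is no camera call; for the wrist camera it gives the pose at the moment of the call.
- job.job_done(): hands the job in; it is judged then, once.
The state is a dict: "clock": time; "joint_pos": joint angles; "joint_vel": joint speeds; "tau": joint torques, N m; "eef_pos": TCP position; "tool_rot": TCP orientation; "ft_force": force on the tool from outside, world axes, zero at the start; "ft_torque": the same for the moment, N m; "grip_width": finger opening in m; "grasp_force": force on a finger pad.
Only numpy, scipy, OpenCV 4.12 (cv2) and the standard library are available. Lean on these libraries where they do the work, as an engineer would, in place of code of your own. Each camera call takes 0.05 s, during which the arm holds its last target. There are 200 camera calls.

## Working session

There is one attempt and no reset: what is moved stays moved. The work goes in short steps, Python scripts to look and compute and a tool call to move; the robot and the scene stay as the last step left them, time stands still between calls to the robot, and variables do not carry over. Pictures are saved under pics/ and viewed, at most 10 in all, crops included, and the job is handed in when it is done.

Besides the shell and the picture viewer there is one more tool, called after "Emit:" by a JSON object that holds its "method" and its "body". arm_command: Moves the arm, as the interface text tells. Its arguments: {"type":"object","properties":{"increments":{"type":"array","items":{"type":"object","properties":{"dx":{"type":"number"},"dy":{"type":"number"},"dz":{"type":"number"},"wx":{"type":"number"},"wy":{"type":"number"},"wz":{"type":"number"},"grip":{"type":"number"}}}}},"required":["increments"]}

```bash
ls; mkdir -p pics; cat > h.py <<'E'
import numpy as np, cv2
from workcell import monitor, viewer, job
from scipy.spatial.transform import Rotation as R
def shot(n):
    c=viewer.get_calibration(n); p,d=viewer.camera(n)
    np.savez(f'{n}.npz',p=p,d=d,view=c['view'],f=200/np.tan(np.radians(c['fovy'])/2),cx=c['cx'],cy=c['cy'])
    return p,d,c
def cloud(n):
    z=np.load(f'{n}.npz'); p,d=z['p'],z['d']
    v,u=np.mgrid[:400,:640]
    X=np.stack([(u-z['cx'])/z['f']*d,-(v-z['cy'])/z['f']*d,-d,np.ones_like(d)],-1)
    W=X@np.linalg.inv(z['view']).T
    return p,d,W[...,:3]
E
python3 - <<'E'
from h import *
for n in('scene','top'):
    p,d,c=shot(n); cv2.imwrite(f'pics/{n}0.png',p[...,::-1]); print(n,c,(d>0).mean())
print(monitor.get_obs())
E
```

```text
pics
scene {'fovy': 53.416611069651125, 'cx': 321.80728113330844, 'cy': 193.5806912212638, 'view': array([[-6.87007973e-01,  7.26649052e-01,  1.09556155e-03,
         4.67842991e-01],
       [-5.42355449e-01, -5.13770423e-01,  6.64748463e-01,
         2.30038129e-01],
       [ 4.83601707e-01,  4.56093310e-01,  7.47066450e-01,
        -1.11401705e+00],
       [ 0.00000000e+00,  0.00000000e+00,  0.00000000e+00,
         1.00000000e+00]])} 0.99587109375
top {'fovy': 49.61455863868967, 'cx': 313.3393368986712, 'cy': 197.91875528884262, 'view': array([[ 2.13389507e-02, -9.99769276e-01,  2.45854005e-03,
        -9.36931016e-02],
       [ 9.96241009e-01,  2.14700169e-02,  8.39219278e-02,
        -5.83792391e-01],
       [-8.39553499e-02,  6.58492535e-04,  9.96469300e-01,
        -8.95767523e-01],
       [ 0.00000000e+00,  0.00000000e+00,  0.00000000e+00,
         1.00000000e+00]])} 0.9960703125
{'clock': 0.1, 'joint_pos': array([1.28800470e+00, 2.41375573e-01, 3.87742242e-03, 1.33518182e+00,
       3.83458724e-06, 1.57079427e+00]), 'joint_vel': array([ 0.00087134, -0.00080784,  0.00316006, -0.00303447,  0.00083554,
        0.0011314 ]), 'tau': array([-2.14988368e-04, -3.73138583e+01,  2.53009397e+01,  1.08672353e-02,
       -1.88445722e-05, -1.72517002e-05]), 'eef_pos': array([0.13936422, 0.47961254, 0.23049007]), 'tool_rot': array([ 1.40924052e-01,  9.90019962e-01, -9.32152816e-04, -1.34625551e-04]), 'ft_force': array([-0.04955431, -0.15345008,  1.03758504]), 'ft_torque': array([ 0.01654909, -0.01095686, -0.01717874]), 'grasp_force': 0.0, 'grip_width': 0.08546595138242195}
```

View pics/scene0.png

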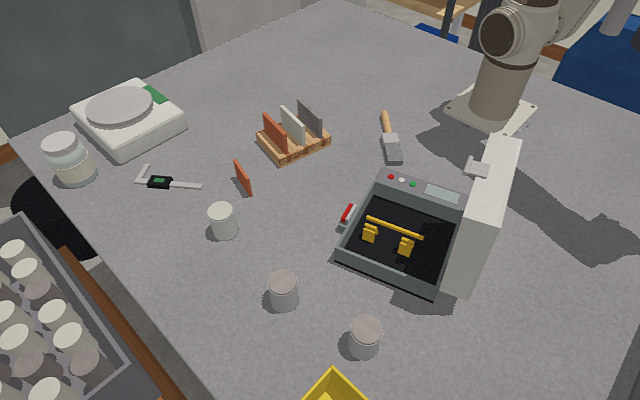

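View pics/top0.png

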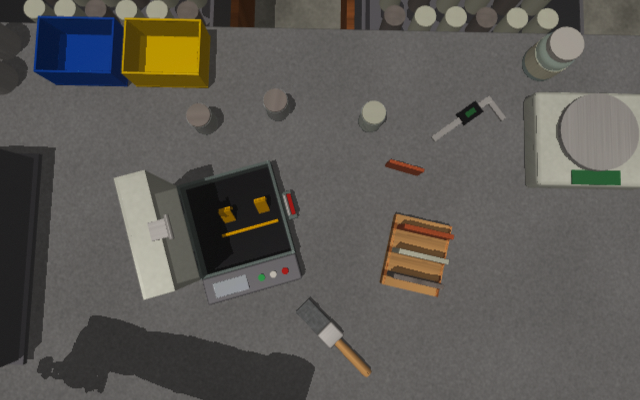

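Scene view: the rack is at about (292,138) and the red slab in its near slot at (275,130). The open scan box is at (400,245) with the hood up at (485,220), and the cores are at (222,220), (283,290) and (365,337).

Candidates for slab_red:
- **In the rack:** red-brown slab, scene (275,130), top (428,230). I choose this one.
- **Loose on the table:** smaller red slab, scene (243,178), top (405,167). This is the look-alike.

```bash
cat > m.py <<'E'
from h import *
def rect(P):
    (c,s,a)=cv2.minAreaRect((P[:,:2]*1000).astype(np.float32)); return np.round(c,1),np.round(s,1),round(a,1)
for n in('top','scene'):
    p,d,W=cloud(n); hsv=cv2.cvtColor(p,cv2.COLOR_RGB2HSV); H,S,V=cv2.split(hsv); Z=W[...,2]
    print(n,'table z',np.median(Z[(d>0)&(abs(Z)<.02)]))
    red=((H<12)|(H>172))&(S>110)&(d>0)&(W[...,0]>.2)&(W[...,0]<.7)&(abs(W[...,1])<.5)
    k,l,st,ce=cv2.connectedComponentsWithStats(red.astype(np.uint8))
    for i in range(1,k):
        if st[i,4]>30:
            Q=W[l==i]; zt=np.percentile(Q[:,2],97); T=Q[Q[:,2]>zt-.006]
            print(' red',ce[i].round(),st[i,4],'ztop',zt.round(4),rect(T))
    yel=(H>=17)&(H<32)&(S>170)&(d>0)&(W[...,0]>.2)&(W[...,0]<.62)
    k,l,st,ce=cv2.connectedComponentsWithStats(yel.astype(np.uint8))
    for i in range(1,k):
        if st[i,4]>25:
            Q=W[l==i]; print(' yel',ce[i].round(),st[i,4],'z',Q[:,2].min().round(3),Q[:,2].max().round(3),rect(Q))
    for nm,lo,hi,y0,y1 in(('rack',.02,.036,-.3,-.05),('box',.044,.056,.0,.35),('hood',.2,.3,.1,.5)):
        m=(Z>lo)&(Z<hi)&(d>0)&(W[...,1]>y0)&(W[...,1]<y1)&(W[...,0]>.2)&(W[...,0]<.62)
        k,l,st,ce=cv2.connectedComponentsWithStats(m.astype(np.uint8))
        for i in range(1,k):
            if st[i,4]>80: Q=W[l==i]; print(' ',nm,ce[i].round(),st[i,4],rect(Q),np.percentile(Q[:,2],[5,50,95]).round(4))
p,d,W=cloud('top')
print('cores')
for u,v in((200,116),(275,100),(373,112),(428,230),(160,228),(145,200)): print((u,v),W[v,u].round(3))
p,d,W=cloud('scene'); cv2.imwrite('pics/rack.png',cv2.resize(p[90:200,220:350,::-1],None,fx=5,fy=5))
E
python3 m.py
```

```text
top table z -0.0005422161539133663
 red [404. 167.] 310 ztop 0.0606 (array([ 655.3, -272. ]), array([73.6,  7.2]), 74.6)
 red [291. 204.] 99 ztop 0.0427 (array([572.3, -33.7]), array([43.4,  9.2]), 15.5)
 red [425. 231.] 392 ztop 0.0898 (array([ 520.5, -309.6]), array([99. ,  9.7]), 78.1)
 red [285. 270.] 38 ztop 0.0465 (array([433.8, -25.6]), array([11.6, 12.8]), 45.2)
 yel [261. 204.] 199 z 0.005 0.056 (array([570.6,  31.1]), array([34.7, 28.8]), 17.7)
 yel [226. 214.] 213 z 0.004 0.053 (array([547.6, 105.8]), array([35.1, 33.3]), 16.5)
 yel [250. 228.] 231 z 0.003 0.019 (array([520.7,  53.1]), array([  8.7, 123.5]), 17.1)
  rack [401. 254.] 1627 (array([ 476.4, -277.4]), array([ 75.2, 150.2]), 78.3) [0.0259 0.0293 0.0321]
  box [194. 234.] 1319 (array([525.4, 119.3]), array([203.4, 184.7]), 18.5) [0.0466 0.0517 0.0558]
  hood [146. 233.] 4477 (array([507.9, 178. ]), array([200.4,  71.3]), 17.1) [0.2473 0.2505 0.2537]
scene table z 0.0026670875937162553
 red [275. 133.] 512 ztop 0.0914 (array([ 520.5, -308.9]), array([98.6, 11.1]), 78.5)
 red [242. 178.] 257 ztop 0.063 (array([ 655
[... 282 characters left out ...]
, 25.5]), 21.4)
 yel [405. 247.] 234 z 0.009 0.055 (array([541.2, 101.3]), array([43.5, 24.4]), 13.0)
  rack [390. 138.] 394 (array([ 292.5, -131.3]), array([197.8,  41. ]), 47.5) [0.0201 0.0216 0.0241]
  rack [299. 145.] 835 (array([ 477.1, -271.5]), array([ 70.3, 152.5]), 80.7) [0.0225 0.0319 0.0344]
  box [433. 214.] 1618 (array([504.5,  98.3]), array([260.3, 154. ]), 20.1) [0.0443 0.047  0.0538]
  hood [488. 191.] 4462 (array([507.1, 178.9]), array([203.9,  71.7]), 17.8) [0.2137 0.2534 0.2564]
cores
(200, 116) [0.746 0.155 0.069]
(275, 100) [0.783 0.002 0.07 ]
(373, 112) [ 0.762 -0.2    0.068]
(428, 230) [ 0.522 -0.308  0.087]
(160, 228) [0.513 0.161 0.253]
(145, 200) [0.558 0.189 0.249]
```

View pics/rack.png

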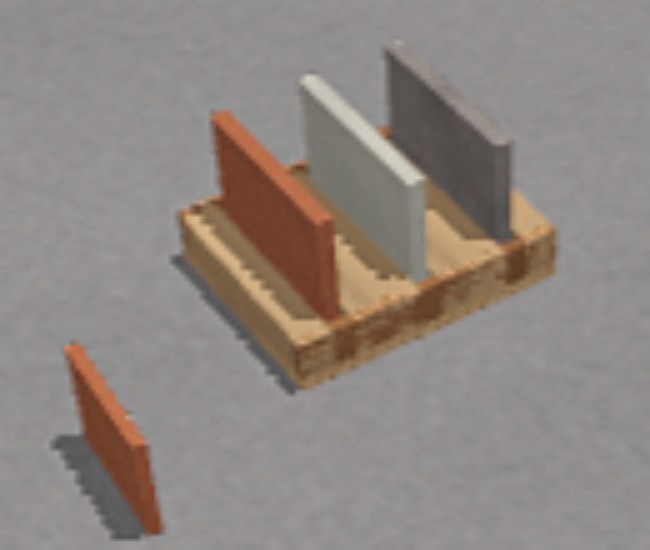

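The crop confirms the choice. The slab in the rack measures 99 x 10 mm with its top at z = 88 to 91 mm, so it is the larger one. The loose slab on the table is only 74 mm wide with its top at 60 mm. The first move goes above the scanner for a closer wrist view on the way to the rack.

```bash
cat >> h.py <<'E'
def tool(yaw,tilt=0):  # tool y at yaw, z down, then tilt (top away along tool y) about tool x
    c,s=np.cos(yaw),np.sin(yaw)
    M=np.array([[-s,c,0],[c,s,0],[0,0,-1]]).T
    return R.from_matrix(M)*R.from_rotvec([tilt,0,0])
def go(pos,rot):
    o=monitor.get_obs(); C=R.from_quat(o['tool_rot'])
    d=C.inv().apply(np.array(pos)-o['eef_pos'])*100; w=(C.inv()*rot).as_rotvec()
    print('go d',d.round(2),'w',w.round(3),'| at',o['eef_pos'].round(4),'t',round(o['clock'],2),'F',o['ft_force'].round(1),'grip',round(o['grip_width'],4))
E
python3 - <<'E'
from h import *
go([.40,0,.42],tool(.1))
# plate/strip bounds in scanner axes
for n in('top','scene'):
    p,d,W=cloud(n); H,S,V=cv2.split(cv2.cvtColor(p,cv2.COLOR_RGB2HSV))
    a=np.radians(17.1); A=np.array([[np.cos(a),np.sin(a)],[-np.sin(a),np.cos(a)]])
    yel=(H>=17)&(H<32)&(S>170)&(d>0)&(W[...,0]>.2)&(W[...,0]<.62)
    k,l,st,ce=cv2.connectedComponentsWithStats(yel.astype(np.uint8))
    for i in range(1,k):
        if st[i,4]>25:
            Q=(W[l==i][:,:2]-[.5388,.0796])@A.T*1000; print(n,np.percentile(Q,[2,50,98],axis=0).round(1).tolist())
E
```

```text
go d [-38.41 -38.82 -18.88] w [-2.000e-03  1.000e-03  1.188e+00] | at [0.1394 0.4796 0.2305] t 0.1 F [-0.  -0.2  1. ] grip 0.0855
top [[-0.4, -70.0], [13.5, -57.6], [28.7, -42.4]]
top [[-0.5, 6.0], [13.7, 17.6], [29.3, 37.2]]
top [[-29.3, -79.5], [-25.6, -18.5], [-21.1, 39.7]]
scene [[-36.1, -78.6], [-24.0, -17.1], [-21.1, 41.0]]
scene [[-7.6, -68.9], [26.8, -56.0], [29.3, -45.7]]
scene [[8.2, 6.9], [27.3, 19.3], [29.4, 30.6]]
```

Emit:
{"method": "arm_command", "body": {"increments": [{"dz": -8,"grip": 3.6},{"dz": -12,"grip": 3.6},{"dx": -38,"dy": -38,"dz": -16,"wz": 1.2,"grip": 3.6},{"dx": -38,"dy": -38,"dz": -16,"wz": 1.2,"grip": 3.6},{"dx": -38,"dy": -38,"dz": -16,"wz": 1.2,"grip": 3.6},{"dx": -38,"dy": -38,"dz": -16,"wz": 1.2,"grip": 3.6},{"dx": -38,"dy": -38,"dz": -16,"wz": 1.2,"grip": 3.6},{"dx": -38,"dy": -38,"dz": -16,"wz": 1.2,"grip": 3.6},{"dx": -38,"dy": -38,"dz": -16,"wz": 1.2,"grip": 3.6},{"dx": -38,"dy": -38,"dz": -16,"wz": 1.2,"grip": 3.6}]}}

```text
validation failed for argument at $.in...
```

```bash
python3 - <<'E'
from h import *
go([.5205,-.3093,.2],tool(-.2077))
E
```

```text
go d [-58.61 -65.12   3.17] w [-2.000e-03  1.000e-03  1.496e+00] | at [0.1394 0.4796 0.2305] t 0.1 F [-0.  -0.2  1. ] grip 0.0855
```

Emit:
{"method": "arm_command", "body": {"increments": [{"dx": 0,"dy": 0,"dz": -5,"wx": 0,"wy": 0,"wz": 0,"grip": 3.6},{"dx": 0,"dy": 0,"dz": -10,"wx": 0,"wy": 0,"wz": 0,"grip": 3.6},{"dx": 0,"dy": 0,"dz": -15,"wx": 0,"wy": 0,"wz": 0,"grip": 3.6}]}}

```text
clock: 0.4
eef_pos: [0.1393, 0.4793, 0.3822]
tool_rot: [0.141, 0.99, -0.001, -0.0]
ft_force: [0.8, 1.6, 0.3]
grip_width: 0.0439
grasp_force: 0.0
```

Emit:
{"method": "arm_command", "body": {"increments": [{"dx": -38,"dy": -38,"dz": 0,"wx": 0,"wy": 0,"wz": 1.2,"grip": 3.6},{"dx": -38,"dy": -38,"dz": 0,"wx": 0,"wy": 0,"wz": 1.2,"grip": 3.6},{"dx": -38,"dy": -38,"dz": 0,"wx": 0,"wy": 0,"wz": 1.2,"grip": 3.6},{"dx": -38,"dy": -38,"dz": 0,"wx": 0,"wy": 0,"wz": 1.2,"grip": 3.6},{"dx": -38,"dy": -38,"dz": 0,"wx": 0,"wy": 0,"wz": 1.2,"grip": 3.6},{"dx": -38,"dy": -38,"dz": 0,"wx": 0,"wy": 0,"wz": 1.2,"grip": 3.6},{"dx": -38,"dy": -38,"dz": 0,"wx": 0,"wy": 0,"wz": 1.2,"grip": 3.6},{"dx": -38,"dy": -38,"dz": 0,"wx": 0,"wy": 0,"wz": 1.2,"grip": 3.6},{"dx": -38,"dy": -38,"dz": 0,"wx": 0,"wy": 0,"wz": 1.2,"grip": 3.6},{"dx": -38,"dy": -38,"dz": 0,"wx": 0,"wy": 0,"wz": 1.2,"grip": 3.6}]}}

```text
clock: 1.4
eef_pos: [0.3807, 0.0399, 0.3812]
tool_rot: [0.675, 0.737, 0.0, -0.0]
ft_force: [0.6, 0.6, 0.1]
grip_width: 0.0358
grasp_force: 0.0
```

```bash
python3 - <<'E'
from h import *
go([.5205,-.3093,.2],tool(-.2077))
E
```

```text
go d [-36.02  10.87  18.11] w [ 0.    -0.     0.295] | at [0.3807 0.0399 0.3812] t 1.4 F [0.6 0.6 0.1] grip 0.0358
```

Emit:
{"method": "arm_command", "body": {"increments": [{"dx": -36,"dy": 10.9,"dz": 18,"wx": 0,"wy": 0,"wz": 0.295,"grip": 3.6},{"dx": -36,"dy": 10.9,"dz": 18,"wx": 0,"wy": 0,"wz": 0.295,"grip": 3.6},{"dx": -36,"dy": 10.9,"dz": 18,"wx": 0,"wy": 0,"wz": 0.295,"grip": 3.6},{"dx": -36,"dy": 10.9,"dz": 18,"wx": 0,"wy": 0,"wz": 0.295,"grip": 3.6},{"dx": -36,"dy": 10.9,"dz": 18,"wx": 0,"wy": 0,"wz": 0.295,"grip": 3.6},{"dx": -36,"dy": 10.9,"dz": 18,"wx": 0,"wy": 0,"wz": 0.295,"grip": 3.6},{"dx": -36,"dy": 10.9,"dz": 18,"wx": 0,"wy": 0,"wz": 0.295,"grip": 3.6},{"dx": -36,"dy": 10.9,"dz": 18,"wx": 0,"wy": 0,"wz": 0.295,"grip": 3.6},{"dx": -36,"dy": 10.9,"dz": 18,"wx": 0,"wy": 0,"wz": 0.295,"grip": 3.6},{"dx": -36,"dy": 10.9,"dz": 18,"wx": 0,"wy": 0,"wz": 0.295,"grip": 3.6}]}}

```text
clock: 2.4
eef_pos: [0.5196, -0.3083, 0.1981]
tool_rot: [0.777, 0.629, -0.001, -0.002]
ft_force: [-0.0, 0.2, 0.5]
grip_width: 0.036
grasp_force: 0.0
```

```bash
python3 - <<'E'
from h import *
go([.5205,-.3093,.055],tool(-.2077))
p,d,c=shot('wrist'); cv2.imwrite('pics/w1.png',p[...,::-1])
p,d,W=cloud('wrist'); H,S,V=cv2.split(cv2.cvtColor(p,cv2.COLOR_RGB2HSV))
red=((H<12)|(H>172))&(S>110)&(d>0)&(W[...,2]>.08)&(W[...,2]<.1)
T=W[red]; print(len(T),np.percentile(T[:,2],[10,50,90]).round(4))
print(cv2.minAreaRect((T[:,:2]*1000).astype(np.float32)))
E
```

```text
go d [-0.1   0.17 14.31] w [-0.005 -0.002 -0.002] | at [ 0.5196 -0.3083  0.1981] t 2.4 F [-0.   0.2  0.5] grip 0.036
1573 [0.087  0.088  0.0888]
((519.9352416992188, -309.4206848144531), (98.86592102050781, 9.743645668029785), 78.2886962890625)
```

View pics/w1.png

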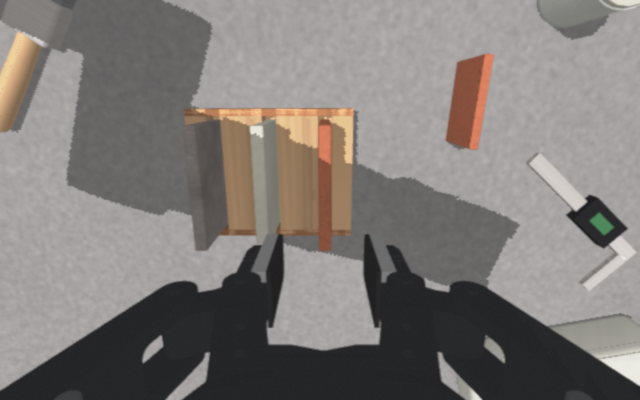

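Wrist view: the red slab is at (325,185), between the two fingers at (275,280) and (372,280), and the measurement is consistent. I'll descend and grip.

Emit:
{"method": "arm_command", "body": {"increments": [{"dx": -0.1,"dy": 0.15,"dz": 4,"wx": -0.005,"wy": 0,"wz": 0,"grip": 3.6},{"dx": -0.1,"dy": 0.15,"dz": 8,"wx": -0.005,"wy": 0,"wz": 0,"grip": 3.6},{"dx": -0.1,"dy": 0.15,"dz": 11,"wx": -0.005,"wy": 0,"wz": 0,"grip": 3.6},{"dx": -0.1,"dy": 0.15,"dz": 13,"wx": -0.005,"wy": 0,"wz": 0,"grip": 3.6},{"dx": -0.1,"dy": 0.15,"dz": 14.6,"wx": -0.005,"wy": 0,"wz": 0,"grip": 3.6},{"dx": -0.1,"dy": 0.15,"dz": 14.6,"wx": -0.005,"wy": 0,"wz": 0,"grip": 3.6},{"dx": -0.1,"dy": 0.15,"dz": 14.6,"wx": -0.005,"wy": 0,"wz": 0,"grip": 0.5},{"dx": -0.1,"dy": 0.15,"dz": 14.6,"wx": -0.005,"wy": 0,"wz": 0,"grip": 0.5},{"dx": -0.1,"dy": 0.15,"dz": 14.6,"wx": -0.005,"wy": 0,"wz": 0,"grip": 0.5},{"dx": -0.1,"dy": 0.15,"dz": 14.6,"wx": -0.005,"wy": 0,"wz": 0,"grip": 0.5}]}}

```text
clock: 3.45
eef_pos: [0.5222, -0.308, 0.0575]
tool_rot: [0.776, 0.63, 0.002, 0.002]
ft_force: [-2.8, 2.9, 7.5]
grip_width: 0.0093
grasp_force: 59.2
```

Emit:
{"method": "arm_command", "body": {"increments": [{"dx": 0,"dy": 0,"dz": 0,"wx": 0,"wy": 0,"wz": 0,"grip": 0.5},{"dx": 0,"dy": 0,"dz": 0,"wx": 0,"wy": 0,"wz": 0,"grip": 0.5}]}}

```text
clock: 3.65
eef_pos: [0.5222, -0.308, 0.0575]
tool_rot: [0.776, 0.63, 0.002, 0.002]
ft_force: [-2.5, 2.1, 7.2]
grip_width: 0.0087
grasp_force: 59.2
```

Emit:
{"method": "arm_command", "body": {"increments": [{"dx": 0,"dy": 0,"dz": -1,"wx": 0,"wy": 0,"wz": 0,"grip": 0.5},{"dx": 0,"dy": 0,"dz": -2,"wx": 0,"wy": 0,"wz": 0,"grip": 0.5},{"dx": 0,"dy": 0,"dz": -4,"wx": 0,"wy": 0,"wz": 0,"grip": 0.5},{"dx": 0,"dy": 0,"dz": -7,"wx": 0,"wy": 0,"wz": 0,"grip": 0.5},{"dx": 0,"dy": 0,"dz": -10,"wx": 0,"wy": 0,"wz": 0,"grip": 0.5},{"dx": 0,"dy": 0,"dz": -12,"wx": 0,"wy": 0,"wz": 0,"grip": 0.5},{"dx": 0,"dy": 0,"dz": -14,"wx": 0,"wy": 0,"wz": 0,"grip": 0.5},{"dx": 0,"dy": 0,"dz": -14,"wx": 0,"wy": 0,"wz": 0,"grip": 0.5}]}}

```text
clock: 4.45
eef_pos: [0.5232, -0.3095, 0.1998]
tool_rot: [0.776, 0.63, 0.003, 0.006]
ft_force: [1.4, -0.9, -1.2]
grip_width: 0.0088
grasp_force: 58.7
```

```bash
cat > slab.py <<'E'
from h import *
def inhand(save=None):
    for n in('wrist','top','scene'):
        o=monitor.get_obs(); shot(n); p,d,W=cloud(n); H,S,V=cv2.split(cv2.cvtColor(p,cv2.COLOR_RGB2HSV))
        if save and n==save[0]: cv2.imwrite(save[1],p[...,::-1])
        C=R.from_quat(o['tool_rot']); L=C.inv().apply((W.reshape(-1,3)-o['eef_pos'])).reshape(W.shape)*1000
        m=(((H<12)|(H>172))&(S>100)&(d>0)&(abs(L)<90).all(-1)).astype(np.uint8)
        k,l,st,ce=cv2.connectedComponentsWithStats(m)
        if k<2: print(n,'none'); continue
        i=1+st[1:,4].argmax(); Q=L[l==i]
        print(n,st[i,4],'tool-frame mm pct1,50,99',np.percentile(Q,[1,50,99],axis=0).round(1).tolist())
E
python3 - <<'E'
from slab import *
inhand()
s=np.array([.5388,.0796]);a=np.radians(17.1)
def S(x,y): return s+[x*np.cos(a)-y*np.sin(a),x*np.sin(a)+y*np.cos(a)]
print(S(-20,-20)); go([*S(-20,-20),.2],tool(a,.45))
E
```

```text
wrist 5603 tool-frame mm pct1,50,99 [[-26.4, -4.7, -32.1], [18.5, -0.0, -30.4], [47.4, 4.9, 28.2]]
top 275 tool-frame mm pct1,50,99 [[5.4, -5.0, -32.8], [30.6, -1.8, -28.1], [47.8, 5.2, 45.4]]
scene 606 tool-frame mm pct1,50,99 [[-45.9, -4.7, -34.0], [24.1, 3.8, 9.4], [48.5, 17.8, 43.4]]
[-12.69625379 -24.9170668 ]
go d [-2680.14  -787.24    -4.56] w [ 0.444 -0.113 -0.497] | at [ 0.5208 -0.3081  0.1946] t 4.6 F [ 0.1  0.1 -2.9] grip 0.0088
```

```bash
cat > pl.py <<'E'
from h import *
a=np.radians(17.1); s=np.array([.5388,.0796,0]); RZ=R.from_rotvec([0,0,a])
def S(x,y,z): return s+RZ.apply([x/1000,y/1000,z/1000])
def place(edge,clr,th,off=(-1.5,0,49),y=-20,run=True):
    O=S(edge-5*np.cos(th),y,8+clr+5*np.sin(th)); T=tool(a,th)
    p=O-T.apply(np.array(off)/1000)
    if run: print('target',p.round(4)); go(p,T)
    return p,T
E
python3 -c "
from pl import *
place(-3.5,100,.45)"
```

```text
target [0.557  0.0658 0.1543]
go d [37.33 -4.17  4.02] w [ 0.444 -0.113 -0.497] | at [ 0.5208 -0.3081  0.1946] t 4.6 F [ 0.1  0.1 -2.9] grip 0.0088
```

Emit:
{"method": "arm_command", "body": {"increments": [{"dx": 3,"dy": 0,"dz": 0,"wx": 0,"wy": 0,"wz": 0,"grip": 0.5},{"dx": 7,"dy": 0,"dz": 0,"wx": 0.05,"wy": -0.01,"wz": -0.05,"grip": 0.5},{"dx": 12,"dy": -1,"dz": 0.5,"wx": 0.12,"wy": -0.03,"wz": -0.13,"grip": 0.5},{"dx": 17,"dy": -2,"dz": 1,"wx": 0.2,"wy": -0.05,"wz": -0.22,"grip": 0.5},{"dx": 22,"dy": -3,"dz": 2,"wx": 0.28,"wy": -0.07,"wz": -0.31,"grip": 0.5},{"dx": 27,"dy": -3.5,"dz": 3,"wx": 0.36,"wy": -0.09,"wz": -0.4,"grip": 0.5},{"dx": 32,"dy": -4,"dz": 3.6,"wx": 0.42,"wy": -0.106,"wz": -0.47,"grip": 0.5},{"dx": 35.5,"dy": -4.2,"dz": 4,"wx": 0.444,"wy": -0.113,"wz": -0.497,"grip": 0.5},{"dx": 37.3,"dy": -4.2,"dz": 4,"wx": 0.444,"wy": -0.113,"wz": -0.497,"grip": 0.5},{"dx": 37.3,"dy": -4.2,"dz": 4,"wx": 0.444,"wy": -0.113,"wz": -0.497,"grip": 0.5}]}}

```text
clock: 5.6
eef_pos: [0.5567, 0.0686, 0.1525]
tool_rot: [0.577, 0.785, -0.18, -0.133]
ft_force: [-0.3, 0.1, -3.1]
grip_width: 0.009
grasp_force: 58.9
```

```bash
python3 - <<'E'
from slab import *
from pl import *
inhand(('wrist','pics/w2.png'))
place(-3.5,6,.45)
E
```

```text
wrist 4337 tool-frame mm pct1,50,99 [[-26.7, -5.1, -32.4], [10.2, 0.4, -30.2], [47.5, 4.7, 35.6]]
top 1156 tool-frame mm pct1,50,99 [[-52.5, -7.9, -31.9], [-14.3, -4.7, 9.0], [45.6, 4.3, 48.4]]
scene 396 tool-frame mm pct1,50,99 [[5.6, -6.0, -34.2], [29.4, 2.6, -10.5], [47.4, 3.5, 44.2]]
target [0.557  0.0658 0.0603]
go d [0.16 4.17 8.47] w [ 0.     0.001 -0.002] | at [0.5567 0.0643 0.1547] t 5.75 F [-0.4  0.2 -2.4] grip 0.0092
```

Emit:
{"method": "arm_command", "body": {"increments": [{"dx": 0.15,"dy": 0.8,"dz": 1.6,"wx": 0,"wy": 0,"wz": 0,"grip": 0.5},{"dx": 0.25,"dy": 1.6,"dz": 3.2,"wx": 0,"wy": 0,"wz": 0,"grip": 0.5},{"dx": 0.25,"dy": 2.4,"dz": 4.8,"wx": 0,"wy": 0,"wz": 0,"grip": 0.5},{"dx": 0.25,"dy": 3.2,"dz": 6.4,"wx": 0,"wy": 0,"wz": 0,"grip": 0.5},{"dx": 0.25,"dy": 3.8,"dz": 7.7,"wx": 0,"wy": 0,"wz": 0,"grip": 0.5},{"dx": 0.25,"dy": 4.2,"dz": 8.5,"wx": 0,"wy": 0,"wz": 0,"grip": 0.5},{"dx": 0.25,"dy": 4.2,"dz": 8.5,"wx": 0,"wy": 0,"wz": 0,"grip": 0.5},{"dx": 0.25,"dy": 4.2,"dz": 8.5,"wx": 0,"wy": 0,"wz": 0,"grip": 0.5},{"dx": 0.25,"dy": 4.2,"dz": 8.5,"wx": 0,"wy": 0,"wz": 0,"grip": 0.5}]}}

```text
clock: 6.65
eef_pos: [0.5578, 0.068, 0.0613]
tool_rot: [0.58, 0.784, -0.179, -0.131]
ft_force: [0.2, -1.0, -2.2]
grip_width: 0.009
grasp_force: 59.0
```

```bash
python3 - <<'E'
from slab import *
from pl import *
inhand()
place(-3.5,0,.45)
p=np.load('scene.npz')['p']; q=np.load('wrist.npz')['p']
cv2.imwrite('pics/c1.png',np.hstack([cv2.resize(p[170:310,320:480,::-1],(686,600))[:, :400],cv2.resize(q[...,::-1],(400,250)).repeat(1,0)[:1].repeat(600,0)]) if 0 else cv2.resize(p[170:310,320:480,::-1],(686,600)))
E
```

```text
wrist 4422 tool-frame mm pct1,50,99 [[-26.6, -9.4, -32.3], [9.5, 0.3, -30.2], [47.5, 4.8, 63.5]]
top 991 tool-frame mm pct1,50,99 [[-52.3, -7.5, -32.2], [-13.1, -4.6, 12.3], [57.9, 35.5, 60.8]]
scene 219 tool-frame mm pct1,50,99 [[5.5, -30.4, -34.1], [30.7, 2.5, -16.4], [47.7, 3.5, 71.9]]
target [0.557  0.0658 0.0543]
go d [-0.21  0.17  0.66] w [ 0.003  0.001 -0.   ] | at [0.5576 0.0682 0.061 ] t 6.8 F [-0.3  0.1 -2.8] grip 0.0088
```

View pics/c1.png

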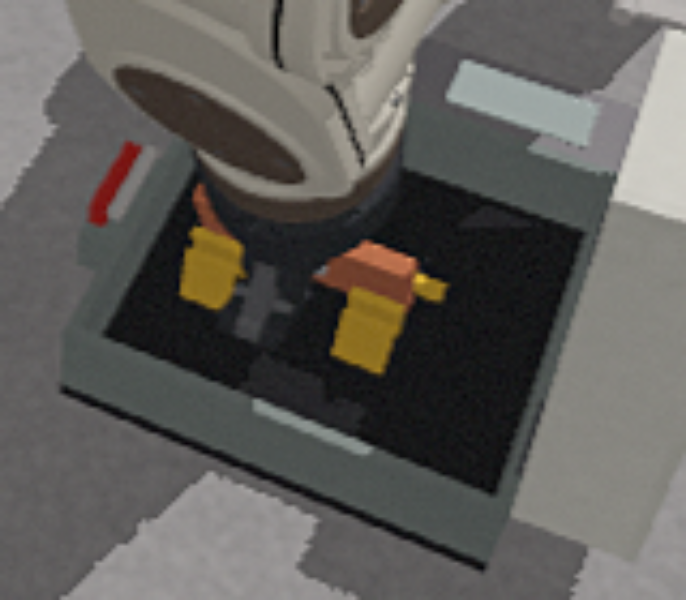

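The crop shows the slab's top edge at (370,265), just in front of the two yellow plates at (212,268) and (370,330), with its foot behind the strip at (430,290). I'll lower it the last few mm.

Emit:
{"method": "arm_command", "body": {"increments": [{"dx": -0.05,"dy": 0.05,"dz": 0.15,"wx": 0,"wy": 0,"wz": 0,"grip": 0.5},{"dx": -0.05,"dy": 0.1,"dz": 0.3,"wx": 0,"wy": 0,"wz": 0,"grip": 0.5},{"dx": -0.05,"dy": 0.15,"dz": 0.45,"wx": 0,"wy": 0,"wz": 0,"grip": 0.5},{"dx": -0.05,"dy": 0.2,"dz": 0.55,"wx": 0,"wy": 0,"wz": 0,"grip": 0.5},{"dx": -0.05,"dy": 0.2,"dz": 0.55,"wx": 0,"wy": 0,"wz": 0,"grip": 0.5}]}}

```text
clock: 7.3
eef_pos: [0.5566, 0.0674, 0.0544]
tool_rot: [0.579, 0.784, -0.179, -0.132]
ft_force: [-0.4, 0.8, -3.1]
grip_width: 0.009
grasp_force: 59.1
```

```bash
python3 - <<'E'
from pl import *
place(-3.5,0,.45)
E
```

```text
target [0.557  0.0658 0.0543]
go d [-0.16 -0.01  0.02] w [ 0.001  0.001 -0.   ] | at [0.5566 0.0674 0.0544] t 7.3 F [-0.4  0.8 -3.1] grip 0.009
```

Emit:
{"method": "arm_command", "body": {"increments": [{"dx": 0,"dy": 0.05,"dz": 0.1,"wx": 0,"wy": 0,"wz": 0,"grip": 0.5},{"dx": 0,"dy": 0.09,"dz": 0.18,"wx": 0,"wy": 0,"wz": 0,"grip": 0.5},{"dx": 0,"dy": 0.09,"dz": 0.18,"wx": 0,"wy": 0,"wz": 0,"grip": 0.5}]}}

```text
clock: 7.6
eef_pos: [0.5567, 0.0674, 0.0542]
tool_rot: [0.579, 0.784, -0.179, -0.132]
ft_force: [-0.8, 1.3, 6.1]
grip_width: 0.0088
grasp_force: 60.2
```

Emit:
{"method": "arm_command", "body": {"increments": [{"dx": 0,"dy": 0,"dz": 0,"wx": 0,"wy": 0,"wz": 0,"grip": 1.2},{"dx": 0,"dy": 0,"dz": 0,"wx": 0,"wy": 0,"wz": 0,"grip": 1.6},{"dx": 0,"dy": 0,"dz": 0,"wx": 0,"wy": 0,"wz": 0,"grip": 2.2},{"dx": 0,"dy": 0,"dz": 0,"wx": 0,"wy": 0,"wz": 0,"grip": 2.6},{"dx": 0,"dy": 0,"dz": 0,"wx": 0,"wy": 0,"wz": 0,"grip": 2.8},{"dx": 0,"dy": 0,"dz": 0,"wx": 0,"wy": 0,"wz": 0,"grip": 2.8}]}}

```text
clock: 8.2
eef_pos: [0.5567, 0.0674, 0.0523]
tool_rot: [0.579, 0.784, -0.179, -0.132]
ft_force: [0.2, 1.1, -0.6]
grip_width: 0.0278
grasp_force: 0.0
```

```bash
python3 - <<'E'
from slab import *
inhand()
print(monitor.get_obs()['ft_force'])
E
```

```text
wrist 4739 tool-frame mm pct1,50,99 [[-38.0, -6.9, -33.9], [14.0, 1.4, -32.3], [47.5, 6.3, 52.7]]
top 928 tool-frame mm pct1,50,99 [[-52.4, -19.2, -39.1], [-16.2, -3.9, 6.4], [57.2, 33.8, 53.6]]
scene 152 tool-frame mm pct1,50,99 [[9.1, -10.6, -37.1], [30.6, 2.8, -32.1], [47.7, 4.9, 52.4]]
[ 0.74494677  0.01458726 -0.11498325]
```

Emit:
{"method": "arm_command", "body": {"increments": [{"dx": 0,"dy": 0.1,"dz": -0.8,"wx": 0,"wy": 0,"wz": 0,"grip": 2.8},{"dx": 0,"dy": 0.1,"dz": -2,"wx": 0,"wy": 0,"wz": 0,"grip": 2.8},{"dx": 0,"dy": 0.1,"dz": -4,"wx": 0,"wy": 0,"wz": 0,"grip": 2.8},{"dx": 0,"dy": 0,"dz": -7,"wx": 0,"wy": 0,"wz": 0,"grip": 2.8},{"dx": 0,"dy": -4,"dz": -11,"wx": 0,"wy": 0,"wz": 0,"grip": 2.8},{"dx": 0,"dy": -8,"dz": -15,"wx": -0.1,"wy": 0,"wz": 0,"grip": 2.8},{"dx": 0,"dy": -12,"dz": -19,"wx": -0.25,"wy": 0,"wz": 0,"grip": 2.0},{"dx": 0,"dy": -16,"dz": -23,"wx": -0.4,"wy": 0,"wz": 0,"grip": 1.0},{"dx": 0,"dy": -19,"dz": -26,"wx": -0.45,"wy": 0,"wz": 0,"grip": 0},{"dx": 0,"dy": -19,"dz": -26,"wx": -0.45,"wy": 0,"wz": 0,"grip": 0}]}}

```text
clock: 9.35
eef_pos: [0.4986, 0.0497, 0.3774]
tool_rot: [0.594, 0.804, 0.005, 0.005]
ft_force: [0.5, -0.6, 0.9]
grip_width: -0.0002
grasp_force: 0.0
```

```bash
python3 - <<'E'
from pl import *
go([.45,.1,.42],tool(a))
shot('top');shot('scene')
for n in('top','scene'):
    p,d,W=cloud(n); H,Sa,V=cv2.split(cv2.cvtColor(p,cv2.COLOR_RGB2HSV))
    L=RZ.inv().apply(W.reshape(-1,3)-s).reshape(W.shape)*1000
    m=((H<12)|(H>172))&(Sa>100)&(d>0)&(abs(L[...,0])<90)&(abs(L[...,1])<90)&(L[...,2]>5)
    Q=L[m]; print(n,len(Q),np.percentile(Q,[1,50,99],axis=0).round(1).tolist())
    # front face lean fit & top edge
    if n=='top':
        F=Q[(Q[:,2]>20)&(Q[:,2]<70)]; k=np.polyfit(F[:,2],F[:,0],1); print('lean',np.arctan(k[0]),'x at floor',np.polyval(k,8))
    for z0 in (76,):
        T=Q[Q[:,2]>z0]; print('top part',T.min(0).round(1),T.max(0).round(1))
p=np.load('scene.npz')['p']
cv2.imwrite('pics/c2.png',cv2.resize(p[120:310,320:530,::-1],(663,600)))
E
```

```text
go d [ 6.22 -3.12 -4.32] w [ 0.014  0.003 -0.001] | at [0.4986 0.0497 0.3774] t 9.35 F [ 0.5 -0.6  0.9] grip -0.0002
top 1272 [[-39.2, -69.2, 6.3], [10.2, -19.8, 54.7], [33.0, 35.6, 756.3]]
lean 0.484487844468676 x at floor -14.266957775687686
top part [-80.2 -69.7  76. ] [ 33.3  30.2 810.5]
scene 492 [[-34.9, -67.9, 10.3], [26.5, -18.0, 80.8], [33.1, 30.4, 86.3]]
top part [ 22.8 -69.1  76.2] [33.9 30.3 87. ]
```

View pics/c2.png

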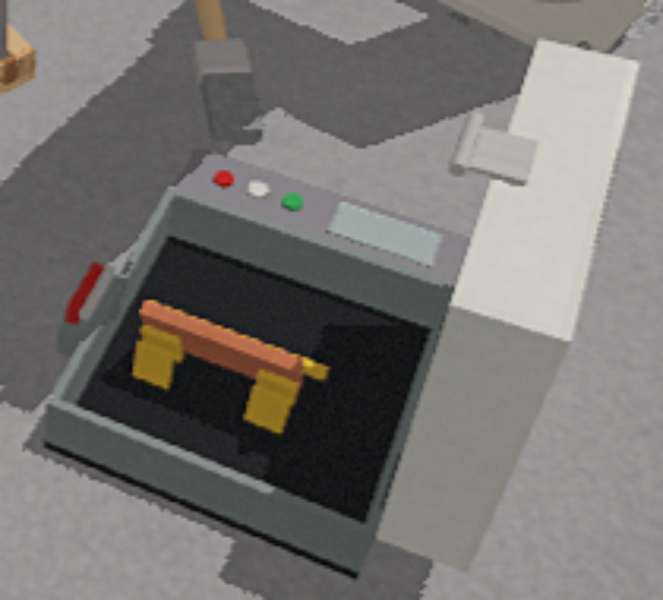

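The slab stands with its foot behind the strip and its back on both plates, in the crop from (145,310) to (300,365). It spans scan-box y from -69.5 to +30, so it is centred at -20, and it leans 0.48 rad. The hood is open, with its latch at (500,150). Next I go round behind the hood.

```bash
python3 - <<'E'
from pl import *
print(S(0,240,370)); go(S(0,240,375),tool(a))
E
```

```text
[0.46823032 0.30899032 0.37      ]
go d [25.7   4.49 -0.  ] w [ 0.012  0.003 -0.001] | at [0.5007 0.0502 0.3752] t 9.45 F [0.3 0.7 0. ] grip -0.0001
```

Emit:
{"method": "arm_command", "body": {"increments": [{"dx": 4,"dy": 0.7,"dz": 0,"wx": 0.012,"wy": 0,"wz": 0,"grip": 0},{"dx": 9,"dy": 1.6,"dz": 0,"wx": 0.012,"wy": 0,"wz": 0,"grip": 0},{"dx": 14,"dy": 2.5,"dz": 0,"wx": 0.012,"wy": 0,"wz": 0,"grip": 0},{"dx": 19,"dy": 3.3,"dz": 0,"wx": 0.012,"wy": 0,"wz": 0,"grip": 0},{"dx": 23,"dy": 4,"dz": 0,"wx": 0.012,"wy": 0,"wz": 0,"grip": 0},{"dx": 25.7,"dy": 4.5,"dz": 0,"wx": 0.012,"wy": 0,"wz": 0,"grip": 0},{"dx": 25.7,"dy": 4.5,"dz": 0,"wx": 0.012,"wy": 0,"wz": 0,"grip": 0},{"dx": 25.7,"dy": 4.5,"dz": 4,"wx": 0.012,"wy": 0,"wz": 0,"grip": 0},{"dx": 25.7,"dy": 4.5,"dz": 7.5,"wx": 0.012,"wy": 0,"wz": 0,"grip": 0},{"dx": 25.7,"dy": 4.5,"dz": 9,"wx": 0.012,"wy": 0,"wz": 0,"grip": 0}]}}

```text
clock: 10.45
eef_pos: [0.4671, 0.3077, 0.2739]
tool_rot: [0.594, 0.804, -0.009, -0.004]
ft_force: [0.1, -0.9, 0.3]
grip_width: 0.0001
grasp_force: 0.0
```

```bash
python3 - <<'E'
from pl import *
go(S(0,238,196),tool(a))
p,d,c=shot('wrist')
L=RZ.inv().apply(cloud('wrist')[2].reshape(-1,3)-s)*1000
m=(L[:,2]>215)&(L[:,2]<260)&(L[:,1]>60)&(abs(L[:,0])<60); Q=L[m]
print(len(Q),np.percentile(Q,[1,50,99],axis=0).round(1))
E
```

```text
go d [-0.08  0.29  7.79] w [-0.019  0.004 -0.   ] | at [0.4671 0.3077 0.2739] t 10.45 F [ 0.1 -0.9  0.3] grip 0.0001
74 [[ -7.2 139.8 215.2]
 [ -2.7 140.7 217.8]
 [  1.7 142.3 222.1]]
```

Emit:
{"method": "arm_command", "body": {"increments": [{"dx": 0,"dy": 0.2,"dz": 3,"wx": 0,"wy": 0,"wz": 0,"grip": 0},{"dx": 0,"dy": 0.2,"dz": 6,"wx": 0,"wy": 0,"wz": 0,"grip": 0},{"dx": 0,"dy": 0.2,"dz": 7.8,"wx": 0,"wy": 0,"wz": 0,"grip": 0},{"dx": 0,"dy": 0.2,"dz": 7.8,"wx": 0,"wy": 0,"wz": 0,"grip": 0},{"dx": -0.8,"dy": 0.2,"dz": 7.8,"wx": 0,"wy": 0,"wz": 0,"grip": 0},{"dx": -1.6,"dy": 0.2,"dz": 7.6,"wx": 0,"wy": 0,"wz": 0,"grip": 0},{"dx": -2.4,"dy": 0.2,"dz": 7.4,"wx": 0,"wy": 0,"wz": 0,"grip": 0},{"dx": -3.2,"dy": 0.2,"dz": 7.2,"wx": 0,"wy": 0,"wz": 0,"grip": 0},{"dx": -4,"dy": 0.2,"dz": 6.8,"wx": 0,"wy": 0,"wz": 0,"grip": 0}]}}

```text
clock: 11.4
eef_pos: [0.4819, 0.2706, 0.2118]
tool_rot: [0.594, 0.804, -0.004, -0.003]
ft_force: [0.2, -0.0, -0.1]
grip_width: -0.0002
grasp_force: 0.0
```

```bash
python3 - <<'E'
from pl import *
go(S(0,185,211),tool(a))
E
```

```text
go d [-1.43 -0.18  0.09] w [-0.01   0.001 -0.001] | at [0.4819 0.2706 0.2118] t 11.4 F [ 0.2 -0.  -0.1] grip -0.0002
```

Emit:
{"method": "arm_command", "body": {"increments": [{"dx": -1.3,"dy": 0,"dz": -0.2,"wx": -0.01,"wy": 0,"wz": 0,"grip": 0},{"dx": -2.6,"dy": 0,"dz": -0.5,"wx": -0.01,"wy": 0,"wz": 0,"grip": 0},{"dx": -3.9,"dy": 0,"dz": -0.8,"wx": -0.01,"wy": 0,"wz": 0,"grip": 0},{"dx": -5.2,"dy": 0,"dz": -1.1,"wx": -0.01,"wy": 0,"wz": 0,"grip": 0},{"dx": -6.5,"dy": 0,"dz": -1.3,"wx": -0.01,"wy": 0,"wz": 0,"grip": 0},{"dx": -7.8,"dy": 0,"dz": -1.5,"wx": -0.01,"wy": 0,"wz": 0,"grip": 0},{"dx": -9.1,"dy": 0,"dz": -1.5,"wx": -0.01,"wy": 0,"wz": 0,"grip": 0},{"dx": -10.4,"dy": 0,"dz": -1.4,"wx": -0.01,"wy": 0,"wz": 0,"grip": 0}]}}

```text
clock: 12.2
eef_pos: [0.5126, 0.1711, 0.2254]
tool_rot: [0.594, 0.804, -0.0, 0.0]
ft_force: [-1.1, 1.3, 3.1]
grip_width: -0.0003
grasp_force: 1.1
```

```bash
cat > hood.py <<'E'
from pl import *
# hood angle from white pixels of its outer face / shell in scanner frame
for n in('top','scene'):
    shot(n); p,d,W=cloud(n); L=RZ.inv().apply(W.reshape(-1,3)-s).reshape(W.shape)*1000
    H,Sa,V=cv2.split(cv2.cvtColor(p,cv2.COLOR_RGB2HSV))
    m=(Sa<40)&(V>120)&(d>0)&(L[...,2]>60)&(abs(L[...,0])<100)&(abs(L[...,0])>60)&(L[...,1]>-120)&(L[...,1]<230)&(L[...,2]<260)
    Q=L[m]; 
    if len(Q)<20: print(n,'few');continue
    # farthest from hinge -> corner (-200,50)
    r=np.hypot(Q[:,1]-100,Q[:,2]-50); c=Q[r>np.percentile(r[r<212],97)]; c=c[np.hypot(c[:,1]-100,c[:,2]-50)<212].mean(0)
    ang=np.arctan2(c[2]-50,-(c[1]-100))-np.arctan2(50,200); print(n,len(Q),'corner',c.round(0),'phi',round(ang,3))
    cv2.imwrite(f'pics/{n}_h.png',p[...,::-1])
o=monitor.get_obs(); t=RZ.inv().apply(o['eef_pos']-s)*1000; print('tcp scanner',t.round(1),o['ft_force'].round(1),o['clock'])
E
python3 hood.py
```

```text
top 963 corner [-17.  70. 254.] phi 1.182
scene 4731 corner [ 17.  68. 256.] phi 1.169
tcp scanner [  1.8  94.  225. ] [ 0.8  0.6 -0.1] 12.3
```

Emit:
{"method": "arm_command", "body": {"increments": [{"dx": -1.6,"dy": 0,"dz": 0.2,"wx": 0,"wy": 0,"wz": 0,"grip": 0},{"dx": -3.2,"dy": 0,"dz": 0.5,"wx": 0,"wy": 0,"wz": 0,"grip": 0},{"dx": -4.8,"dy": 0,"dz": 1.1,"wx": 0,"wy": 0,"wz": 0,"grip": 0},{"dx": -6.4,"dy": 0,"dz": 1.8,"wx": 0,"wy": 0,"wz": 0,"grip": 0},{"dx": -8,"dy": 0,"dz": 2.7,"wx": 0,"wy": 0,"wz": 0,"grip": 0},{"dx": -9.2,"dy": 0,"dz": 3.6,"wx": 0,"wy": 0,"wz": 0,"grip": 0},{"dx": -10.3,"dy": 0,"dz": 4.6,"wx": 0,"wy": 0,"wz": 0,"grip": 0},{"dx": -11.3,"dy": 0,"dz": 5.6,"wx": 0,"wy": 0,"wz": 0,"grip": 0},{"dx": -12.2,"dy": 0,"dz": 6.6,"wx": 0,"wy": 0,"wz": 0,"grip": 0},{"dx": -13,"dy": 0,"dz": 7.4,"wx": 0,"wy": 0,"wz": 0,"grip": 0}]}}

```text
clock: 13.3
eef_pos: [0.55, 0.0473, 0.1498]
tool_rot: [0.594, 0.804, -0.001, -0.001]
ft_force: [-0.4, 0.7, 0.5]
grip_width: -0.0
grasp_force: 0.4
```

```bash
python3 hood.py
```

```text
top 1116 corner [ 84. -70. 158.] phi 0.322
scene 5281 corner [ 83. -73. 154.] phi 0.295
tcp scanner [  0.3 -34.5 149.2] [-0.7  0.3 -0.3] 13.4
```

Emit:
{"method": "arm_command", "body": {"increments": [{"dx": 0,"dy": 0,"dz": -2,"wx": 0,"wy": 0,"wz": 0,"grip": 0},{"dx": -2,"dy": 0,"dz": -2,"wx": 0,"wy": 0,"wz": 0,"grip": 0},{"dx": -3.6,"dy": 0,"dz": -1.6,"wx": 0,"wy": 0,"wz": 0,"grip": 0},{"dx": -3.8,"dy": 0,"dz": -0.6,"wx": 0,"wy": 0,"wz": 0,"grip": 0},{"dx": -4,"dy": 0,"dz": 0.4,"wx": 0,"wy": 0,"wz": 0,"grip": 0},{"dx": -4.2,"dy": 0,"dz": 1.2,"wx": 0,"wy": 0,"wz": 0,"grip": 0},{"dx": -4.4,"dy": 0,"dz": 2,"wx": 0,"wy": 0,"wz": 0,"grip": 0},{"dx": -4.5,"dy": 0,"dz": 2.6,"wx": 0,"wy": 0,"wz": 0,"grip": 0},{"dx": -4.6,"dy": 0,"dz": 3.1,"wx": 0,"wy": 0,"wz": 0,"grip": 0},{"dx": -4.6,"dy": 0,"dz": 3.1,"wx": 0,"wy": 0,"wz": 0,"grip": 0}]}}

```text
clock: 14.4
eef_pos: [0.5632, 0.0039, 0.1192]
tool_rot: [0.594, 0.804, -0.001, -0.001]
ft_force: [0.5, -0.2, 0.2]
grip_width: -0.0002
grasp_force: 0.0
```

```bash
python3 hood.py
```

```text
top 335 corner [-67. -92. 119.] phi 0.098
scene 5325 corner [ 84. -89. 115.] phi 0.087
tcp scanner [  1.6 -79.6 120.1] [-0.6 -0.4 -0.3] 14.5
```

View pics/scene_h.png

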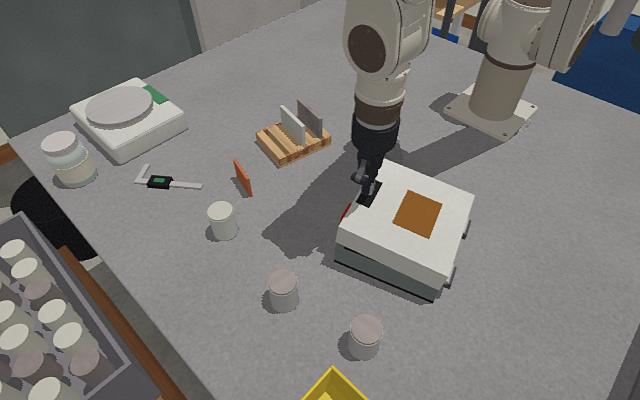

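The scene view shows the hood almost shut, with the fingertips on the black pad at (370,193). The cores and the other slabs haven't moved. I'll press slowly.

Emit:
{"method": "arm_command", "body": {"increments": [{"dx": -0.05,"dy": 0,"dz": 0.2,"wx": 0,"wy": 0,"wz": 0,"grip": 0},{"dx": -0.1,"dy": 0,"dz": 0.4,"wx": 0,"wy": 0,"wz": 0,"grip": 0},{"dx": -0.1,"dy": 0,"dz": 0.6,"wx": 0,"wy": 0,"wz": 0,"grip": 0},{"dx": -0.15,"dy": 0,"dz": 0.75,"wx": 0,"wy": 0,"wz": 0,"grip": 0},{"dx": -0.15,"dy": 0,"dz": 0.85,"wx": 0,"wy": 0,"wz": 0,"grip": 0},{"dx": -0.15,"dy": 0,"dz": 0.95,"wx": 0,"wy": 0,"wz": 0,"grip": 0},{"dx": -0.15,"dy": 0,"dz": 1.05,"wx": 0,"wy": 0,"wz": 0,"grip": 0},{"dx": -0.15,"dy": 0,"dz": 1.05,"wx": 0,"wy": 0,"wz": 0,"grip": 0}]}}

```text
clock: 15.3
eef_pos: [0.5644, 0.0021, 0.1104]
tool_rot: [0.594, 0.804, -0.001, 0.0]
ft_force: [-1.7, -1.0, 4.6]
grip_width: -0.0001
grasp_force: 2.0
```

Emit:
{"method": "arm_command", "body": {"increments": [{"dx": 0,"dy": 0,"dz": 0.1,"wx": 0,"wy": 0,"wz": 0,"grip": 0},{"dx": 0,"dy": 0,"dz": 0.2,"wx": 0,"wy": 0,"wz": 0,"grip": 0},{"dx": 0,"dy": 0,"dz": 0.3,"wx": 0,"wy": 0,"wz": 0,"grip": 0},{"dx": 0,"dy": 0,"dz": 0.4,"wx": 0,"wy": 0,"wz": 0,"grip": 0},{"dx": 0,"dy": 0,"dz": 0.4,"wx": 0,"wy": 0,"wz": 0,"grip": 0}]}}

```text
clock: 15.8
eef_pos: [0.5647, 0.0012, 0.1069]
tool_rot: [0.594, 0.804, -0.001, 0.001]
ft_force: [-0.7, -2.6, 6.5]
grip_width: -0.0002
grasp_force: 3.2
```

Emit:
{"method": "arm_command", "body": {"increments": [{"dx": 0,"dy": 0,"dz": 0.1,"wx": 0,"wy": 0,"wz": 0,"grip": 0},{"dx": 0,"dy": 0,"dz": 0.2,"wx": 0,"wy": 0,"wz": 0,"grip": 0},{"dx": 0,"dy": 0,"dz": 0.3,"wx": 0,"wy": 0,"wz": 0,"grip": 0},{"dx": 0,"dy": 0,"dz": 0.4,"wx": 0,"wy": 0,"wz": 0,"grip": 0},{"dx": 0,"dy": 0,"dz": 0.4,"wx": 0,"wy": 0,"wz": 0,"grip": 0}]}}

```text
clock: 16.3
eef_pos: [0.5636, 0.0026, 0.1009]
tool_rot: [0.594, 0.804, -0.001, -0.001]
ft_force: [-0.7, 0.3, -0.1]
grip_width: -0.0001
grasp_force: 0.0
```

The force dropped, so it has snapped. One light confirming press, then I retreat.

Emit:
{"method": "arm_command", "body": {"increments": [{"dx": 0,"dy": 0,"dz": 0.1,"wx": 0,"wy": 0,"wz": 0,"grip": 0},{"dx": 0,"dy": 0,"dz": 0.2,"wx": 0,"wy": 0,"wz": 0,"grip": 0},{"dx": 0,"dy": 0,"dz": 0.3,"wx": 0,"wy": 0,"wz": 0,"grip": 0},{"dx": 0,"dy": 0,"dz": 0.3,"wx": 0,"wy": 0,"wz": 0,"grip": 0}]}}

```text
clock: 16.7
eef_pos: [0.5642, 0.0025, 0.1]
tool_rot: [0.594, 0.804, -0.0, 0.0]
ft_force: [-2.2, 0.6, 8.0]
grip_width: -0.0
grasp_force: 3.8
```

Emit:
{"method": "arm_command", "body": {"increments": [{"dx": 0,"dy": 0,"dz": 0.2,"wx": 0,"wy": 0,"wz": 0,"grip": 0},{"dx": 0,"dy": 0,"dz": 0.3,"wx": 0,"wy": 0,"wz": 0,"grip": 0},{"dx": 0,"dy": 0,"dz": 0.3,"wx": 0,"wy": 0,"wz": 0,"grip": 0}]}}

```text
clock: 17.0
eef_pos: [0.5643, 0.0025, 0.0998]
tool_rot: [0.594, 0.804, 0.0, 0.001]
ft_force: [-9.2, 0.0, 23.2]
grip_width: 0.0003
grasp_force: 11.0
```

Emit:
{"method": "arm_command", "body": {"increments": [{"dx": 0,"dy": 0,"dz": -1,"wx": 0,"wy": 0,"wz": 0,"grip": 0},{"dx": 0,"dy": 0,"dz": -4,"wx": 0,"wy": 0,"wz": 0,"grip": 0},{"dx": -2,"dy": -4,"dz": -8,"wx": 0,"wy": 0,"wz": 0,"grip": 0},{"dx": -6,"dy": -8,"dz": -12,"wx": 0,"wy": 0,"wz": 0,"grip": 0},{"dx": -10,"dy": -12,"dz": -16,"wx": 0,"wy": 0,"wz": 0,"grip": 0},{"dx": -14,"dy": -14,"dz": -18,"wx": 0,"wy": 0,"wz": 0,"grip": 0},{"dx": -14,"dy": -14,"dz": -18,"wx": 0,"wy": 0,"wz": 0,"grip": 0},{"dx": -14,"dy": -14,"dz": -18,"wx": 0,"wy": 0,"wz": 0,"grip": 0}]}}

```text
clock: 17.8
eef_pos: [0.4721, -0.177, 0.2798]
tool_rot: [0.597, 0.802, -0.0, 0.004]
ft_force: [-0.2, 0.4, 0.4]
grip_width: -0.0001
grasp_force: 0.0
```

```bash
cat >> hood.py <<'E'
for n in('top','scene'):
    p,d,W=cloud(n); L=RZ.inv().apply(W.reshape(-1,3)-s).reshape(-1,3)*1000
    m=(d.ravel()>0)&(abs(L[:,0])<90)&(L[:,1]>-90)&(L[:,1]<90)&(L[:,2]>85)&(L[:,2]<125)
    q=L[m]; k=np.linalg.lstsq(np.c_[q[:,:2],np.ones(len(q))],q[:,2],rcond=None)[0]; print(n,'hood top slope y',k[1].round(4),'z mid',k[2].round(1))
E
python3 hood.py
```

```text
top 4143 corner [ -4. -96.  99.] phi 0.001
scene 5023 corner [ 23. -96. 101.] phi 0.009
tcp scanner [-138.4 -222.   276.3] [-0.8 -1.  -0.8] 17.9
top hood top slope y -0.0004 z mid 99.4
scene hood top slope y -0.0005 z mid 102.7
```

View pics/top_h.png

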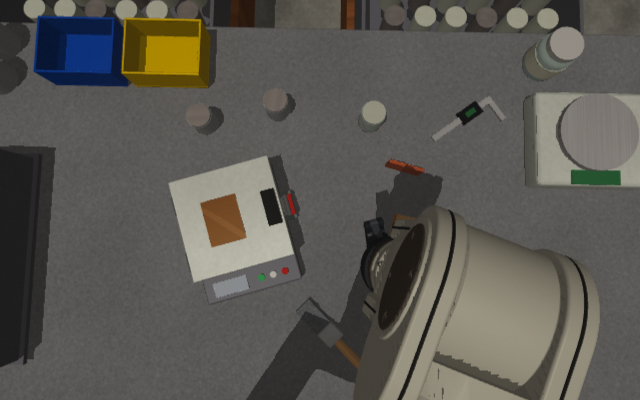

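The top view shows the hood flat and shut at (235,220), with its measured slope about 0, the cores where they were, and the arm clear of everything. Handing in.

```bash
python3 -c "
from h import *
print(job.job_done())"
```

```text
the job is handed in; nothing more can be done
None
```

The job is handed in at about 18 s: the larger red-brown slab stands centred on the rest, leaning about 0.48 rad, the hood has snapped shut (top measures flat, about 0 rad), and the arm touches nothing; the cores and the other slabs looked undisturbed in the last pictures.

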